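# Seat a slate core in the V of the sizing gauge and close the jaw on it

## Robot

A 7-joint arm with a two-finger parallel gripper is mounted at the origin on the work surface. World frame = base frame: x ahead of the robot, y to its left, z up, the work surface at z = 0. Lengths are in m, angles in rad, forces in N, time in s.
With the tool pointing down it reaches from about 0.4 to 0.85 m from the base axis. Payload 10.4 kg.
Tool frame: the origin (TCP) lies midway between the tips of the shut fingers; the grasp point (between the pads) lies 19 mm behind it; z points along the fingers, y is the line along which they close (so a half turn about z gives the same grasp; the last joint's range is limited). The gripper opens to 87 mm and grips with 3 to 60 N. Pads are 19 mm wide; open, the fingers measure 117 mm over their backs; the gripper's body (75 mm by 190 mm) begins 51 mm behind the grasp point.
Start: joints at [1.319, 0.332, -0.065, 1.46, 0.022, 1.35, -0.088], TCP at [0.142, -0.609, 0.223] pointing down, gripper open.
Joint ranges: [-2.6, 2.6], [-0.5, 2.12], [-1.47, 1.34], [0.16, 2.42], [-1.27, 4.41], [0.06, 2.06], [-2.6, 2.6]. Speed limits (rad/s): [2.22, 2.22, 2.79, 2.79, 3.14, 3.14, 3.14].

## Interface

Orientations are given as a unit quaternion [x, y, z, w].
In Python, from bench import r gives the robot as it stands.
- The arm moves only by the tool arm_command, never from a script. Its arguments are lists of equal length, an entry for each row: "xyz": the shift along the world's x, y, z in m, a list of three; "rot": the turn, a rotation vector about the world's x, y, z in rad, a list of three. In form: {"xyz": [[tx, ty, tz], ...], "rot": [[ax, ay, az], ...]}. A call has 1 to 20 rows; each row is the pose to reach, as a shift and turn from the pose commanded when the call began; what a row does not reach only later rows make up. A row lasts 1/12 s, in which the tool goes at most 41.7 mm and 7.16 degrees, less where a joint would pass 70% of its speed; a pose out of reach is approached as far as the arm can. A call with a gripper value outside its range is refused whole. "grip" is the opening, from 0 (shut) to 1 (fully open), set as the call begins (left out, the last holds). The fingers move at their own pace and stop on an object; "squeeze" is the grip in N (left out, the last holds). Time passes only in rows, so rows that repeat a pose let the fingers close. It gives the time, the measured TCP pose, the force, the opening and the grip force at its end, in the units of the state.
- r.read_state(): the state, without advancing time (a new reading comes with each control period).
- r.camera(name): name is "side" or "top"; returns the picture (400x640x3 uint8, red, green, blue); there is no depth.
- r.camera_model(name): a dict with "fx", "fy", "cx", "cy" (pixels), "T" (4x4, takes a point from camera to world coordinates). Camera axes: x right, y up, looking along -z (the intrinsics and any distortion apply to the point x, -y, -z); pixel columns grow to the right and rows downward; lengths in m; the calibration is good to about 2 mm. A picture is of the moment at which its call begins. camera_model takes no time and is no camera call.
- r.close_job(): hands the job in; it is judged then, once.
Trained networks look in the newest picture that a camera, given by its name, has taken for a name from the list of things; names that differ only in an ending like _2 or _b are one class to them, and where a whole thing is asked for, a point or a joint stands for the part that bears it (a point fixed in the world has none). Each returns a list of dicts, best first, with "conf" (0 to 1); they miss things now and then, are a little off and sometimes report something else, mostly with a low value. They report only what shows in the picture. A call takes as long as a camera call. They do not tell look-alikes from the thing itself.
- r.look_for(label, camera): "at" ([x, y, z] in m, in the coordinates of the camera as it stood for that picture, good to about 4 mm: the middle of the surface that is visible of it).
- r.spot_point(label, camera): "at" ([x, y, z] in m, in the coordinates of the camera as it stood for that picture, good to about 4 mm: a listed point, or the origin of a listed thing).
The state is a dict: "time": time; "joint_positions": joint angles; "joint_vel": joint speeds; "joint_torque": joint torques, N m; "ee_pos": TCP position; "eef_rot": TCP orientation; "ft_force": force on the tool from outside, world axes, zero at the start; "torque": the same for the moment, N m; "width": finger opening in m; "grip_force": force on a finger pad.
Only numpy, scipy, OpenCV 4.12 (cv2) and the standard library are available. Lean on these libraries where they do the work, as an engineer would, in place of code of your own. Each camera call takes 0.05 s, during which the arm holds its last target. There are 200 camera calls.

## Task

Put the tall black slate core into the sizing gauge: stand it upright on the gauge's bed, push it by hand into the V until it bears on both faces and sits centred, and only then, having let go of it, slide the brass jaw up until it nips the core against the V, and leave it nipped. Slate chips, so feel for the contact, seat and nip it with a light push of about 8 N and never force it; leave everything else on the cart where it is.

Things in the scene. Friction and masses are not known exactly. Their poses are not given: they have to be found in the camera images.
- core_mid (a point): centre (half-way up) of the tall slate core: a plain black slate cylinder, 24 mm in diameter and 60 mm tall, standing upright on the cart, about 75 g. Its z axis runs along the cylinder. A short offcut of the same diameter, only 22 mm tall, stands elsewhere
- gauge: sizing gauge, screwed down: dark iron base 212 x 84 mm, 18 mm tall, and the steel V anvil it carries. Origin on the cart's surface, x along the gauge from the brass jaw towards the V, y across, z up; the base reaches from x = -116 to +96 mm. The anvil, 51 mm wide and 21 mm tall (its screw head 26 mm), stands on the bed near the +x end with a 90 degree V of two upright faces, centred on y = 0, opening to -x
- v_near (a point): point on the bed's top at gauge x = 33 mm, y = 0, axes as the gauge's. The anvil is clamped anywhere along a 24 mm stretch and its place is not measured: a core touching both faces has its axis 0 to 24 mm further along x than this point, y = 0. The V's mouth is 37 mm wide, begins 2 mm before that axis, its apex lies 17 mm beyond it. The anvil does not shift when pushed
- bed: the gauge's flat bright bed plate, 206 x 66 mm, on which core and jaw slide; axes as the gauge's, origin 18 mm above the gauge's origin on the bed's underside, top surface 6 mm higher (24 mm above the cart). Smooth: slate slides on it, on the V and on the jaw with a friction of about 0.25
- jaw: the brass jaw, which slides along the bed: its origin lies on the bed's top below the middle of its flat steel face plate (34 mm wide, reaching to 25 mm above the bed), x pointing towards the V. It slides along x only, starts with its face at x = -45 to -33 mm of the gauge and can go to +49 mm, stays where it is left and takes about 2 N to push along
- jaw_back (a point): centre of the jaw's flat back, 25 mm behind its face and 13.5 mm above the bed; push here towards the V. The brass block is 36 mm wide and reaches from the bed to 26 mm above it; a knurled post 14 mm thick stands on it up to 53 mm above the bed, its axis 14 mm behind the face. Behind it the bed is empty
- offcut_mid (a point): centre of a short offcut of slate core, 24 mm in diameter, 22 mm tall, standing on the cart; not to be used or moved
- weight: stubby cast iron weight with a knurled top, 52 mm in diameter, 50 mm tall, origin at the centre of its underside; not to be moved
- dish: chipped white porcelain dish, 92 mm across, 20 mm tall, origin at the centre of its underside; not to be moved
- caliper: brass hand caliper lying flat, 150 mm long, origin near the middle of its beam; not to be moved
- brush: small brush lying flat, 170 mm long; not to be moved
- stand: slotted beech stand, 150 x 34 mm, 20 mm tall, fixed, holding five black slate stones (22 mm across, 9 mm thick) upright, tops 30 mm above the cart
- stone1_mid (a point): centre of the first stone in the stand; not to be moved
- stone2_mid (a point): centre of the second stone in the stand; not to be moved
- stone3_mid (a point): centre of the third stone in the stand; not to be moved
- stone4_mid (a point): centre of the fourth stone in the stand; not to be moved
- stone5_mid (a point): centre of the fifth stone in the stand; not to be moved
Not all that is in view belongs to the job. What is shaped like the gauge but red is not meant.

How it is judged:
On the way, in this order (a step that is already met when the one before it is completed fails the run):
1. the core, upright on the bed and centred in the V to 1 mm, is pressed into the V by hand with at least 4 N for 0.3 s, the jaw clear of it (contact force between core and gauge above 4 N and y of core_mid in the frame of gauge between -0.001 and 0.001 m and contact force between core and jaw below 0.1 N and angle between core_mid's own z axis and vertical below 0.06 rad and z of core_mid in the frame of gauge between 0.052 and 0.056 m), for 0.3 s.
2. the jaw then presses the core into the V with at least 2 N, the fingers off the core (contact force between core and jaw above 2 N and contact force between core and gauge above 1.5 N and contact force between core and the fingers below 0.1 N), for 0.2 s.
At the end, for the whole second after the job is handed in: the core stands upright on the bed at rest, centred in the V to 1.5 mm, touching the V, with the jaw closed on it so that it stays lightly nipped between V and jaw (y of core_mid in the frame of gauge between -0.0015 and 0.0015 m and angle between core_mid's own z axis and vertical below 0.06 rad and z of core_mid in the frame of gauge between 0.052 and 0.056 m and x of core_mid in the frame of jaw below 0.0135 m and contact force between core and gauge above 0.2 N and contact force between core and jaw above 0.2 N and linear speed of core below 0.005 m/s).
It fails at once if the core is forced: pressed against the V or the jaw with more than 18 N, or against bed and jaw together with more than 25 N (contact force between core and gauge above 18 N or contact force between core and jaw above 18 N or contact force between core and bed above 25 N).
It fails at once if a bystander is moved by more than 15 mm (distance of any of offcut_mid, weight, dish, caliper, brush, stone1_mid, stone2_mid, stone3_mid, stone4_mid, stone5_mid from where it was at the start of the episode above 0.015 m).
It also fails if it takes over 72 s, if anything falls off the work surface, if the arm or the gripper's body presses on something with over 40 N, if the wrist force passes 120 N, or if a joint passes its speed limit or range.

## Working session

There is one attempt and no reset: what is moved stays moved. The work goes in short steps, Python scripts to look and compute and a tool call to move; the robot and the scene stay as the last step left them, time stands still between calls to the robot, and variables do not carry over. Pictures are saved under pics/ and viewed, at most 10 in all, crops included, and the job is handed in when it is done.

Besides the shell and the picture viewer there is one more tool, called after "Request:" as a command line: name --argument value ..., lists and objects as JSON in quotes. arm_command: Moves the arm, as the interface text tells. Its arguments: {"type":"object","properties":{"xyz":{"type":"array"},"rot":{"type":"array"},"grip":{"type":"number"},"squeeze":{"type":"number"}},"required":["xyz","rot"]}

```bash
mkdir -p pics; cat > h.py <<'E'
from bench import r
import numpy as np, cv2
def snap(cam,name):
    im=r.camera(cam); cv2.imwrite(f'pics/{name}.png',cv2.cvtColor(im,cv2.COLOR_RGB2BGR)); return im
def w(cam,p):
    T=np.array(r.camera_model(cam)['T']); return (T@np.r_[p,1])[:3]
def pix(cam,P):
    m=r.camera_model(cam); p=np.linalg.inv(np.array(m['T']))@np.r_[P,1]
    return m['cx']+m['fx']*p[0]/-p[2], m['cy']+m['fy']*-p[1]/-p[2]
def ray(cam,u,v,z):
    m=r.camera_model(cam); T=np.array(m['T'])
    d=T[:3,:3]@np.array([(u-m['cx'])/m['fx'],-(v-m['cy'])/m['fy'],-1]); o=T[:3,3]
    return o+d*(z-o[2])/d[2]
E
python3 - <<'E'
from h import *
np.set_printoptions(precision=4,suppress=True)
print({k:np.round(v,3) for k,v in r.read_state().items()})
for c in('top','side'):
    snap(c,c+'0'); m=r.camera_model(c); print(c,m)
    for l in('core_mid','offcut_mid','v_near','gauge','jaw_back','jaw'):
        for d in r.spot_point(l,c)[:3]: print(l,w(c,d['at']),np.round(pix(c,w(c,d['at']))),round(d['conf'],2))
E
```

```text
{'time': np.float64(0.0), 'joint_positions': array([ 1.319,  0.333, -0.065,  1.461,  0.022,  1.35 , -0.089]), 'joint_vel': array([-0.   ,  0.001,  0.001,  0.001, -0.   , -0.002,  0.001]), 'joint_torque': array([  0.   , -62.325,   0.025, -38.991,  -0.061,   0.04 ,   0.   ]), 'ee_pos': array([ 0.142, -0.608,  0.222]), 'eef_rot': array([ 0.993,  0.114, -0.   , -0.001]), 'ft_force': array([ 0.188, -0.122, -0.625]), 'torque': array([-0.054, -0.011,  0.02 ]), 'grip_force': np.float64(0.0), 'width': np.float64(0.087)}
top {'fx': 375.50019297662766, 'fy': 375.50019297662766, 'cx': 311.5743233214242, 'cy': 199.9638407467327, 'T': array([[-0.0118,  0.9952, -0.0975,  0.4847],
       [-0.9999, -0.0122, -0.0038,  0.0459],
       [-0.005 ,  0.0974,  0.9952,  0.9284],
       [ 0.    ,  0.    ,  0.    ,  1.    ]])}
core_mid [ 0.4544 -0.2208  0.0237] [425. 248.] 0.63
core_mid [0.5618 0.0051 0.0235] [330. 205.] 0.35
offcut_mid [ 0.6034 -0.2259  0.0138] [424. 187.] 0.65
v_near [0.6252 0.0333 0.0285] [318. 178.] 0.73
v_near [0.4015 0.2128 0.0218] [244. 273.] 0.62
v_near [ 0.4796 -0.3214  0.0015] [463. 
[... 382 characters left out ...]
': 199.65047125783798, 'T': array([[ 0.8493,  0.2615, -0.4587,  0.1882],
       [-0.5278,  0.3996, -0.7495, -0.5968],
       [-0.0127,  0.8786,  0.4774,  0.472 ],
       [ 0.    ,  0.    ,  0.    ,  1.    ]])}
core_mid [ 0.4577 -0.2147  0.027 ] [339. 300.] 0.96
core_mid [ 0.5984 -0.227   0.0046] [405. 284.] 0.74
offcut_mid [ 0.6    -0.2253  0.0054] [405. 283.] 0.63
v_near [0.6256 0.0364 0.0206] [337. 212.] 0.64
v_near [0.3975 0.2174 0.0225] [219. 206.] 0.6
gauge [0.3703 0.2001 0.0014] [212. 219.] 0.66
gauge [ 0.592   0.0148 -0.0041] [330. 229.] 0.57
gauge [ 0.6844 -0.3613  0.0015] [498. 312.] 0.25
jaw_back [ 0.5359 -0.0078  0.0363] [314. 226.] 0.71
jaw [0.5628 0.003  0.0248] [322. 224.] 0.61
```

View pics/top0.png

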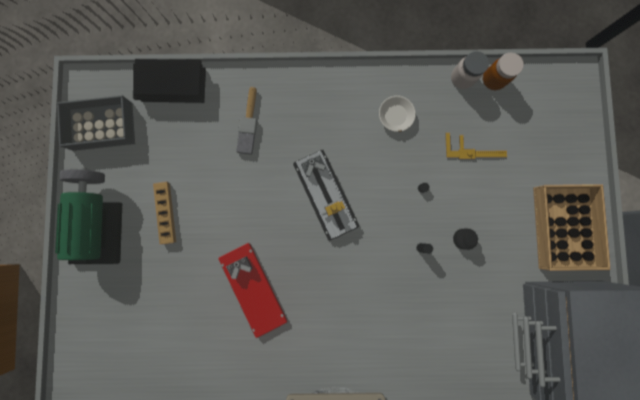

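View pics/side0.png

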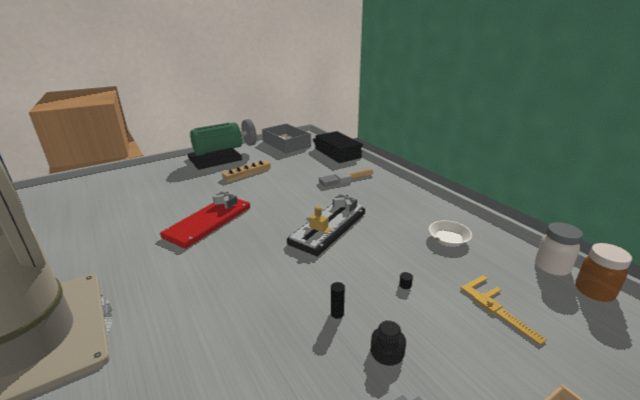

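The top view shows the real gauge (grey and black) around (325,195), with its brass jaw at (335,208) and the V at (312,168). The red look-alike is at (252,290). The core is at (425,248), the offcut at (424,187) and the weight at (466,239). The side view agrees, with the core at (338,300). Next I'll get the gauge's axis more accurately.

```bash
python3 - <<'E'
from h import *
im=cv2.imread('pics/top0.png')
a=cv2.resize(im[140:250,280:370],None,fx=5,fy=5,interpolation=cv2.INTER_CUBIC)
s=cv2.imread('pics/side0.png')
b=cv2.resize(s[185:260,280:375],None,fx=4,fy=4,interpolation=cv2.INTER_CUBIC)
c=np.zeros((550,450+380,3),np.uint8); c[:,:450]=a; c[:300,450:]=b
cv2.imwrite('pics/crop.png',c[:,:800])
E
```

```text
(no output)
```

View pics/crop.png

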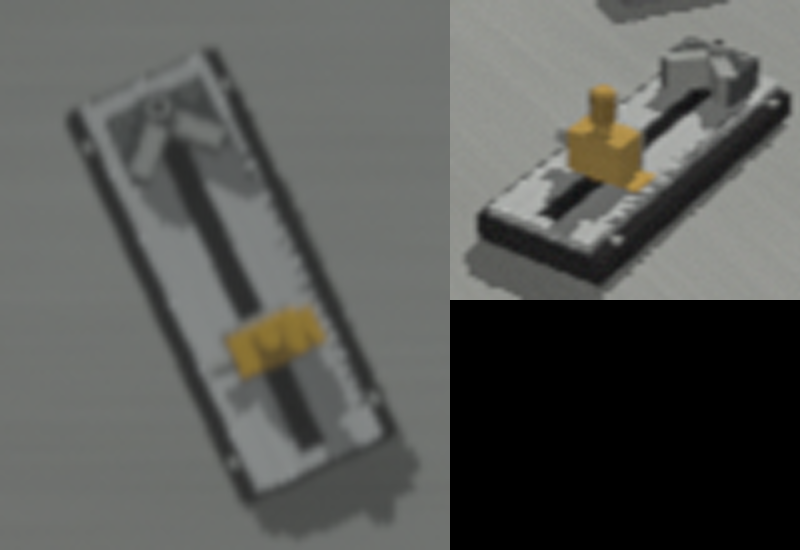

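```bash
python3 - <<'E'
from h import *
from scipy.optimize import least_squares
np.set_printoptions(precision=4,suppress=True)
px=np.array([(68,115),(213,45),(394,430),(247,502)])/5+[279.6,139.6]
g=np.array([(96,42),(96,-42),(-116,-42),(-116,42)])/1e3
W=np.array([ray('top',u,v,.018)[:2] for u,v in px]); print(W, [np.linalg.norm(W[i]-W[i-1]) for i in range(4)])
R=lambda a:np.array([[np.cos(a),-np.sin(a)],[np.sin(a),np.cos(a)]])
f=lambda p:(g@R(p[2]).T+p[:2]-W).ravel()
s=least_squares(f,[.6,.02,.4]); p=s.x; print(p,np.degrees(p[2]),s.fun)
for n,u,v,z in(('slot far',178,150,.024),('slot near',310,445,.024),('post',272,342,.05),('faceL',228,342,.05),('faceR',318,308,.05),('Vend1',140,178,.045),('Vend2',222,140,.045)):
    q=ray('top',u/5+279.6,v/5+139.6,z)[:2]; print(n,q,R(p[2]).T@(q-p[:2]))
# side check of corners
s0=lambda X,Y,z:np.round((np.array(pix('side',np.r_[R(p[2])@[X,Y]+p[:2],z]))-[280,185])*4+[450,0])
for X,Y in g: print(X,Y,s0(X,Y,.018))
# core by dark blob in both
for c,z in(('top',.06),('side',.03)):
    im=cv2.imread(f'pics/{c}0.png').max(2); u,v=(425,248) if c=='top' else(338,300)
    m=(im[v-25:v+25,u-14:u+14]<28).astype(np.uint8); n,l,st,ce=cv2.connectedComponentsWithStats(m); i=1+st[1:,4].argmax()
    print(c,st[i],ce[i]+[u-14,v-25], ray(c,*(ce[i]+[u-14,v-25]),z))
E
```

```text
[[ 0.6669  0.0935]
 [ 0.701   0.0217]
 [ 0.5103 -0.0631]
 [ 0.4765  0.0086]] [np.float64(0.20850653162171318), np.float64(0.07956011970775065), np.float64(0.20875420103220135), np.float64(0.07921618852013865)]
[0.5978 0.0193 0.422 ] 24.18152059076826 [ 0.0013  0.0034  0.0015 -0.0014 -0.0011 -0.0035 -0.0017  0.0015]
slot far [0.6476 0.0397] [ 0.0539 -0.0018]
slot near [ 0.5034 -0.0219] [-0.103   0.0011]
post [ 0.5512 -0.0031] [-0.0516 -0.0013]
faceL [0.5515 0.0176] [-0.0429  0.0174]
faceR [ 0.567 -0.025] [-0.0462 -0.0277]
Vend1 [0.6306 0.0581] [0.0458 0.0219]
Vend2 [0.6484 0.0188] [ 0.046  -0.0212]
0.096 0.042 [679.  53.]
0.096 -0.042 [796.  88.]
-0.116 -0.042 [603. 260.]
-0.116 0.042 [474. 210.]Traceback (most recent call last):
  File "<stdin>", line 18, in <module>
ValueError: attempt to get argmax of an empty sequence
```

```bash
python3 - <<'E'
from h import *
np.set_printoptions(precision=4,suppress=True)
for c,z,u,v in(('top',.03,425,248),('side',.03,338,300)):
    im=cv2.imread(f'pics/{c}0.png').max(2); print(im[v-3:v+3,u-12:u+13:3])
    m=(im[v-25:v+25,u-14:u+14]<45).astype(np.uint8); n,l,st,ce=cv2.connectedComponentsWithStats(m)
    for i in range(1,n): print(c,st[i],ce[i]+[u-14,v-25], ray(c,*(ce[i]+[u-14,v-25]),z))
for z in (0,.06): print(pix('side',[.456,-.218,z]),pix('top',[.456,-.218,z]))
for l in('weight',):
    d=r.spot_point(l,'side')[0]; print(w('side',d['at']))
E
```

```text
[[113  97  42  39  44  45  70 112 113]
 [114  85  39  40  44  44  53 111 113]
 [113  77  39  39  45  44  45 109 113]
 [113  78  39  39  45  44  45 107 112]
 [113  84  39  40  45  45  46 108 113]
 [113  96  41  40  43  44  48 110 113]]
top [ 7 22 13  7 68] [423.4412 247.9265] [ 0.4553 -0.2145  0.03  ]
[[148 147  21  23  17  21  91 146 147]
 [150 147  16  19  19  22  90 147 147]
 [149 147  19  25  24  21  91 146 143]
 [150 149  16  20  18  18  91 147 147]
 [148 148  21  23  23  19  90 147 146]
 [146 149  18  23  21  21  94 146 145]]
side [  7   8  13  35 421] [337.0119 300.1021] [ 0.4534 -0.2161  0.03  ]
(np.float64(338.7035458719579), np.float64(313.4284221077862)) (np.float64(421.2931474332663), np.float64(247.24134961405576))
(np.float64(339.1681485201704), np.float64(286.32781601520077)) (np.float64(428.77746461399005), np.float64(247.97080123974155))
[ 0.4708 -0.3229 -0.0037]
```

Request:
arm_command --xyz '[[0.03,0.04,0],[0.07,0.08,0],[0.11,0.12,0],[0.14,0.16,0],[0.17,0.2,0],[0.2,0.24,0],[0.23,0.28,0],[0.26,0.32,0],[0.29,0.36,0],[0.314,0.39,0],[0.314,0.39,0],[0.314,0.39,0]]' --rot '[[0,0,0.02],[0,0,0.04],[0,0,0.06],[0,0,0.08],[0,0,0.1],[0,0,0.12],[0,0,0.14],[0,0,0.16],[0,0,0.18],[0,0,0.19],[0,0,0.19],[0,0,0.19]]' --grip 0.75

```text
time: 1.75
ee_pos: [0.4559, -0.2179, 0.223]
eef_rot: [0.978, 0.208, 0.0, 0.0]
ft_force: [1.3, -0.9, -0.3]
width: 0.0651
grip_force: 0.0
```

Request:
arm_command --xyz '[[-0.002,0.002,-0.03],[-0.002,0.002,-0.06],[-0.002,0.002,-0.09],[-0.002,0.002,-0.12],[-0.002,0.002,-0.15],[-0.002,0.002,-0.175],[-0.002,0.002,-0.185],[-0.002,0.002,-0.191],[-0.002,0.002,-0.191],[-0.002,0.002,-0.191]]' --rot '[[0,0,0],[0,0,0],[0,0,0],[0,0,0],[0,0,0],[0,0,0],[0,0,0],[0,0,0],[0,0,0],[0,0,0]]'

```text
time: 2.58
ee_pos: [0.4538, -0.218, 0.0327]
eef_rot: [0.978, 0.208, 0.001, 0.001]
ft_force: [0.1, -0.1, 0.1]
width: 0.0653
grip_force: 0.0
```

Request:
arm_command --xyz '[[0,0,0],[0,0,0],[0,0,0],[0,0,0],[0,0,0],[0,0,0],[0,0,0],[0,0,0]]' --rot '[[0,0,0],[0,0,0],[0,0,0],[0,0,0],[0,0,0],[0,0,0],[0,0,0],[0,0,0]]' --grip 0 --squeeze 15

```text
time: 3.25
ee_pos: [0.453, -0.2177, 0.0316]
eef_rot: [0.978, 0.208, -0.0, 0.0]
ft_force: [-0.2, 0.2, 0.4]
width: 0.0235
grip_force: 14.9
```

```bash
python3 - <<'E'
from h import *
s=snap('side','s1'); t=snap('top','t1')
a=cv2.imread('pics/s1.png')[200:350,260:460]; b=cv2.imread('pics/t1.png')[190:290,360:480]
c=np.zeros((600,800,3),np.uint8); c[:450,:]=0; a=cv2.resize(a,(600,450)); c[:450,:600]=a
cv2.imwrite('pics/c1.png',c[:450,:600])
E
```

```text
(no output)
```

View pics/c1.png

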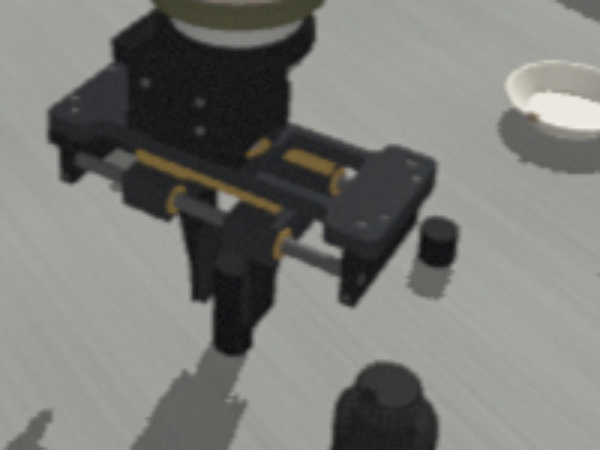

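The close-up shows the core held between the pads at (232,300), and the 23.5 mm opening matches its 24 mm diameter. The offcut at (438,240) and the weight at (385,400) are untouched. I'll lift it and carry it over the bed.

Request:
arm_command --xyz '[[0,0,0.03],[0,0,0.06],[0,0,0.09],[0.015,0.022,0.11],[0.035,0.05,0.12],[0.055,0.08,0.12],[0.075,0.11,0.12],[0.095,0.14,0.12],[0.115,0.17,0.12],[0.135,0.2,0.12],[0.155,0.225,0.11],[0.167,0.242,0.095],[0.172,0.249,0.075],[0.172,0.249,0.055],[0.172,0.249,0.04],[0.172,0.249,0.032],[0.172,0.249,0.03],[0.172,0.249,0.03]]' --rot '[[0,0,0],[0,0,0],[0,0,0],[0,0,0],[0,0,0],[0,0,0],[0,0,0],[0,0,0],[0,0,0],[0,0,0],[0,0,0],[0,0,0],[0,0,0],[0,0,0],[0,0,0],[0,0,0],[0,0,0],[0,0,0]]'

```text
time: 4.85
ee_pos: [0.6249, 0.0311, 0.0614]
eef_rot: [0.978, 0.208, -0.0, -0.0]
ft_force: [0.3, -0.4, -1.2]
width: 0.0234
grip_force: 14.9
```

Request:
arm_command --xyz '[[0,0,-0.001],[0,0,-0.002],[0,0,-0.003],[0,0,-0.003],[0,0,-0.003]]' --rot '[[0,0,0],[0,0,0],[0,0,0],[0,0,0],[0,0,0]]'

```text
time: 5.27
ee_pos: [0.6252, 0.0312, 0.0589]
eef_rot: [0.978, 0.208, 0.0, 0.0]
ft_force: [-0.8, 0.3, -0.3]
width: 0.0235
grip_force: 14.9
```

```bash
python3 - <<'E'
from h import *
snap('side','s2'); snap('top','t2'); print(r.read_state()['time'],r.read_state()['ee_pos'],r.read_state()['ft_force'])
c=np.zeros((450,800,3),np.uint8); a=cv2.resize(cv2.imread('pics/s2.png')[160:270,270:390],(480,440)); c[:440,:480]=a
c[:,480:]=cv2.resize(cv2.imread('pics/t2.png')[130:250,275:360],(320,450)); cv2.imwrite('pics/c2.png',c)
E
```

```text
5.3667 [0.6251319  0.03128218 0.05877637] [-0.76338475  0.07383978 -0.76067913]
```

View pics/c2.png

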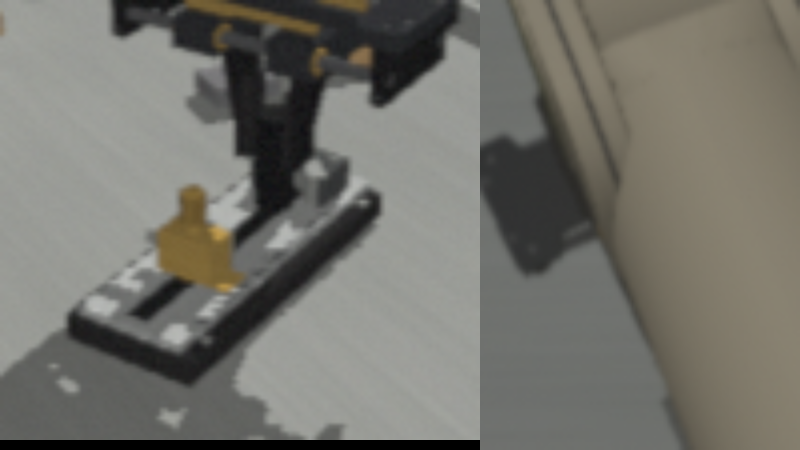

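The side view shows the core at (272,165) in the crop, over the slot just in front of the V at (325,180), with the jaw at (195,245). The arm hides the gauge from the top camera. Now I'll feel for the bed.

Request:
arm_command --xyz '[[0,0,-0.001],[0,0,-0.002],[0,0,-0.0028],[0,0,-0.0028],[0,0,-0.0028]]' --rot '[[0,0,0],[0,0,0],[0,0,0],[0,0,0],[0,0,0]]'

```text
time: 5.78
ee_pos: [0.625, 0.0314, 0.0557]
eef_rot: [0.978, 0.208, -0.0, 0.0]
ft_force: [1.0, 0.6, -0.5]
width: 0.0234
grip_force: 14.9
```

Request:
arm_command --xyz '[[0,0,-0.0003],[0,0,-0.0006],[0,0,-0.0006],[0,0,-0.0006]]' --rot '[[0,0,0],[0,0,0],[0,0,0],[0,0,0]]'

```text
time: 6.12
ee_pos: [0.6252, 0.0315, 0.0556]
eef_rot: [0.978, 0.208, 0.0, 0.0]
ft_force: [-0.8, -0.2, 4.3]
width: 0.0235
grip_force: 14.9
```

Request:
arm_command --xyz '[[0,0,0.0004],[0.0018,0.0008,0.0004],[0.0037,0.0016,0.0004],[0.0055,0.0024,0.0004],[0.0073,0.0033,0.0004],[0.0073,0.0033,0.0004]]' --rot '[[0,0,0],[0,0,0],[0,0,0],[0,0,0],[0,0,0],[0,0,0]]'

```text
time: 6.62
ee_pos: [0.6328, 0.0348, 0.0556]
eef_rot: [0.978, 0.208, 0.0, -0.0]
ft_force: [0.0, -1.2, 3.6]
width: 0.0234
grip_force: 14.9
```

Request:
arm_command --xyz '[[0.0009,0.0004,0],[0.0018,0.0008,0],[0.0027,0.0012,0],[0.0037,0.0016,0],[0.0037,0.0016,0]]' --rot '[[0,0,0],[0,0,0],[0,0,0],[0,0,0],[0,0,0]]'

```text
time: 7.03
ee_pos: [0.636, 0.0363, 0.0555]
eef_rot: [0.978, 0.208, -0.0, 0.0]
ft_force: [-2.5, -0.7, 3.8]
width: 0.0234
grip_force: 14.9
```

Request:
arm_command --xyz '[[0.0005,0.0002,0.0002],[0.0009,0.0004,0.0002],[0.0009,0.0004,0.0002]]' --rot '[[0,0,0],[0,0,0],[0,0,0]]'

```text
time: 7.28
ee_pos: [0.6364, 0.0366, 0.0556]
eef_rot: [0.978, 0.208, -0.001, -0.0]
ft_force: [-5.0, -1.2, 3.6]
width: 0.0235
grip_force: 14.9
```

Request:
arm_command --xyz '[[0.0005,0.0002,0],[0.0009,0.0004,0],[0.0009,0.0004,0]]' --rot '[[0,0,0],[0,0,0],[0,0,0]]'

```text
time: 7.53
ee_pos: [0.637, 0.0372, 0.0556]
eef_rot: [0.978, 0.208, -0.001, -0.0]
ft_force: [-6.7, -0.9, 5.6]
width: 0.0232
grip_force: 15.0
```

```bash
python3 - <<'E'
from h import *
s=r.read_state(); print(s['time'],s['ee_pos'],s['ft_force'],s['torque'])
E
```

```text
7.5333 [0.63702292 0.03717078 0.05556198] [-6.67161221 -0.88592334  5.57869579] [-0.11634979  1.52661617 -0.0172262 ]
```

Both faces are in contact: about 6.5 N along the gauge, only 1.9 N across it, and the pose comes out at gauge x ≈ 43 mm, y ≈ 0.4 mm. I'll hold, ease off, let go, and then press again low down with the tips shut.

Request:
arm_command --xyz '[[0,0.0001,0],[0,0.0001,0],[0,0.0001,0],[0,0.0001,0],[0,0.0001,0]]' --rot '[[0,0,0],[0,0,0],[0,0,0],[0,0,0],[0,0,0]]'

```text
time: 7.95
ee_pos: [0.637, 0.0372, 0.0556]
eef_rot: [0.978, 0.208, -0.001, -0.0]
ft_force: [-6.1, -0.4, 5.1]
width: 0.0238
grip_force: 15.0
```

Request:
arm_command --xyz '[[-0.0007,-0.0003,0.0002],[-0.0013,-0.0006,0.0003],[-0.0013,-0.0006,0.0003]]' --rot '[[0,0,0],[0,0,0],[0,0,0]]'

```text
time: 8.2
ee_pos: [0.6365, 0.0367, 0.0558]
eef_rot: [0.978, 0.208, 0.0, -0.0]
ft_force: [-2.1, 1.6, -1.2]
width: 0.0233
grip_force: 15.0
```

Request:
arm_command --xyz '[[0,0,0],[0,0,0],[0,0,0],[0,0,0.005],[0,0,0.02],[0,0,0.05],[0,0,0.08],[0,0,0.08]]' --rot '[[0,0,0],[0,0,0],[0,0,0],[0,0,0],[0,0,0],[0,0,0],[0,0,0],[0,0,0]]' --grip 0.5

```text
time: 8.87
ee_pos: [0.6397, 0.0373, 0.143]
eef_rot: [0.978, 0.208, 0.005, 0.001]
ft_force: [0.8, 0.7, 1.0]
width: 0.0434
grip_force: 0.0
```

```bash
python3 - <<'E'
from h import *
snap('side','s3')
cv2.imwrite('pics/c3.png',cv2.resize(cv2.imread('pics/s3.png')[130:270,270:410],(600,600),interpolation=cv2.INTER_CUBIC))
E
```

```text
(no output)
```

View pics/c3.png

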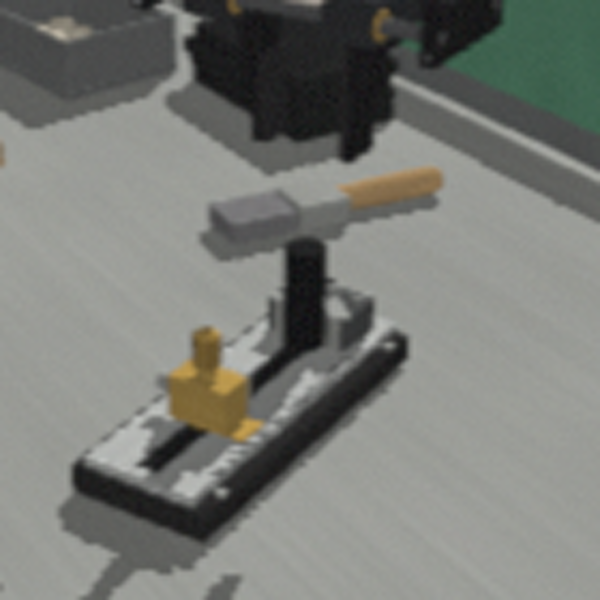

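The core stands upright in the V at (305,290) in the crop, and the jaw is well clear at (210,390). Now I'll go behind the core with the fingers shut and the tips leaning forward.

Request:
arm_command --xyz '[[-0.008,-0.0036,0],[-0.018,-0.008,0],[-0.031,-0.0138,0],[-0.031,-0.0138,0],[-0.031,-0.0138,0],[-0.031,-0.0138,-0.02],[-0.031,-0.0138,-0.04],[-0.031,-0.0138,-0.06],[-0.031,-0.0138,-0.08],[-0.031,-0.0138,-0.09],[-0.031,-0.0138,-0.098],[-0.031,-0.0138,-0.1],[-0.031,-0.0138,-0.1],[-0.031,-0.0138,-0.1]]' --rot '[[0.014,-0.032,0],[0.028,-0.064,0],[0.043,-0.096,0],[0.057,-0.128,0],[0.057,-0.128,0],[0.057,-0.128,0],[0.057,-0.128,0],[0.057,-0.128,0],[0.057,-0.128,0],[0.057,-0.128,0],[0.057,-0.128,0],[0.057,-0.128,0],[0.057,-0.128,0],[0.057,-0.128,0]]' --grip 0 --squeeze 20

```text
time: 10.08
ee_pos: [0.6063, 0.0229, 0.037]
eef_rot: [0.976, 0.207, 0.069, -0.014]
ft_force: [0.1, 0.5, 0.8]
width: 0.0004
grip_force: 0.0
```

Request:
arm_command --xyz '[[0.0018,0.0008,0],[0.0037,0.0016,0],[0.0055,0.0024,0],[0.0073,0.0033,0],[0.0073,0.0033,0],[0.0073,0.0033,0]]' --rot '[[0,0,0],[0,0,0],[0,0,0],[0,0,0],[0,0,0],[0,0,0]]'

```text
time: 10.58
ee_pos: [0.6129, 0.0262, 0.0361]
eef_rot: [0.976, 0.207, 0.069, -0.015]
ft_force: [1.1, -0.2, 0.3]
width: 0.0001
grip_force: 0.0
```

Request:
arm_command --xyz '[[0.0009,0.0004,0],[0.0018,0.0008,0],[0.0027,0.0012,0],[0.0032,0.0014,0],[0.0032,0.0014,0]]' --rot '[[0,0,0],[0,0,0],[0,0,0],[0,0,0],[0,0,0]]'

```text
time: 11.0
ee_pos: [0.6162, 0.0275, 0.0361]
eef_rot: [0.976, 0.207, 0.069, -0.015]
ft_force: [-0.8, -0.2, -0.8]
width: 0.0003
grip_force: 0.0
```

Request:
arm_command --xyz '[[0.0005,0.0002,0],[0.0009,0.0004,0],[0.0009,0.0004,0]]' --rot '[[0,0,0],[0,0,0],[0,0,0]]'

```text
time: 11.25
ee_pos: [0.617, 0.0278, 0.0361]
eef_rot: [0.976, 0.207, 0.069, -0.015]
ft_force: [-0.5, 0.0, 1.2]
width: 0.0004
grip_force: 0.0
```

Request:
arm_command --xyz '[[0.0005,0.0002,0],[0.0009,0.0004,0],[0.0009,0.0004,0]]' --rot '[[0,0,0],[0,0,0],[0,0,0]]'

```text
time: 11.5
ee_pos: [0.6178, 0.0282, 0.036]
eef_rot: [0.976, 0.207, 0.068, -0.015]
ft_force: [-1.0, 0.4, -0.1]
width: 0.0003
grip_force: 0.1
```

Request:
arm_command --xyz '[[0.0005,0.0002,0],[0.0009,0.0004,0],[0.0009,0.0004,0]]' --rot '[[0,0,0],[0,0,0],[0,0,0]]'

```text
time: 11.75
ee_pos: [0.6183, 0.0286, 0.0359]
eef_rot: [0.976, 0.207, 0.068, -0.015]
ft_force: [-2.7, -0.3, 1.7]
width: 0.0003
grip_force: 1.4
```

Request:
arm_command --xyz '[[0.0005,0.0002,0],[0.0007,0.0003,0],[0.0007,0.0003,0]]' --rot '[[0,0,0],[0,0,0],[0,0,0]]'

```text
time: 12.0
ee_pos: [0.6186, 0.0287, 0.0358]
eef_rot: [0.976, 0.207, 0.068, -0.014]
ft_force: [-6.6, -1.0, 4.0]
width: 0.0007
grip_force: 3.1
```

Request:
arm_command --xyz '[[0.0004,0.0002,0],[0.0004,0.0002,0],[0.0004,0.0002,0]]' --rot '[[0,0,0],[0,0,0],[0,0,0]]'

```text
time: 12.25
ee_pos: [0.6187, 0.0289, 0.0357]
eef_rot: [0.976, 0.207, 0.067, -0.014]
ft_force: [-8.2, -1.0, 5.4]
width: 0.0004
grip_force: 3.9
```

Request:
arm_command --xyz '[[-0.0002,0.0004,0],[-0.0002,0.0004,0],[-0.0002,0.0004,0],[-0.0002,0.0004,0],[-0.0002,0.0004,0],[-0.0002,0.0004,0],[-0.0002,0.0004,0]]' --rot '[[0,0,0],[0,0,0],[0,0,0],[0,0,0],[0,0,0],[0,0,0],[0,0,0]]'

```text
time: 12.83
ee_pos: [0.6187, 0.0292, 0.0358]
eef_rot: [0.976, 0.207, 0.067, -0.014]
ft_force: [-6.6, -1.5, 4.4]
width: 0.0003
grip_force: 3.4
```

```bash
python3 - <<'E'
from h import *
snap('side','s4'); print(r.read_state()['ft_force'])
cv2.imwrite('pics/c4.png',cv2.resize(cv2.imread('pics/s4.png')[150:250,290:390],(600,600),interpolation=cv2.INTER_CUBIC))
E
```

```text
[-7.47374062 -1.99234559  5.02929107]
```

View pics/c4.png

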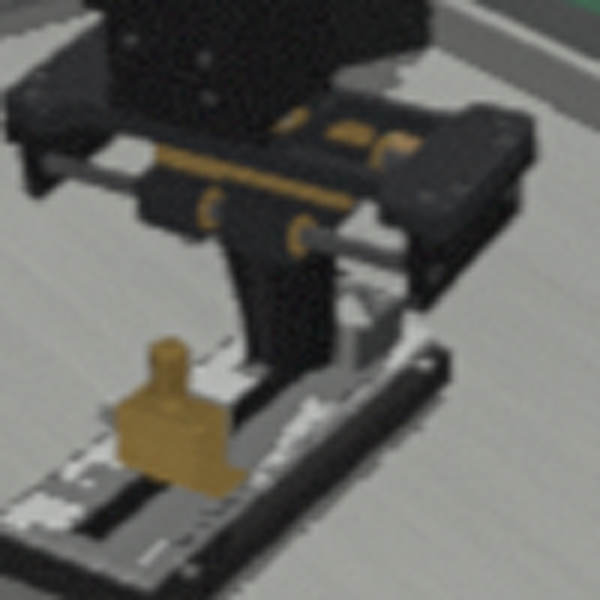

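The core is still upright and pressed in at about 8 N, with roughly 1 N across the gauge. The jaw at (170,430) is untouched. I'll back off and go around behind the jaw.

Request:
arm_command --xyz '[[-0.001,-0.0004,0],[-0.003,-0.0013,0],[-0.007,-0.003,0],[-0.0128,-0.0057,0],[-0.0128,-0.0057,0.02],[-0.0128,-0.0057,0.05],[-0.0128,-0.0057,0.075],[-0.03,-0.0134,0.08],[-0.06,-0.027,0.08],[-0.085,-0.038,0.08],[-0.104,-0.0466,0.075],[-0.104,-0.0466,0.05],[-0.104,-0.0466,0.025],[-0.104,-0.0466,0.01],[-0.104,-0.0466,0],[-0.104,-0.0466,0],[-0.104,-0.0466,0]]' --rot '[[0,0,0],[0,0,0],[0,0,0],[0,0,0],[0,0,0],[0,0,0],[0,0,0],[0,0,0],[0,0,0],[0,0,0],[0,0,0],[0,0,0],[0,0,0],[0,0,0],[0,0,0],[0,0,0],[0,0,0]]'

```text
time: 14.3
ee_pos: [0.5157, -0.0169, 0.0363]
eef_rot: [0.976, 0.207, 0.068, -0.015]
ft_force: [-0.7, -0.6, -0.5]
width: 0.0006
grip_force: 0.0
```

```bash
python3 - <<'E'
from h import *
snap('side','s5'); print(r.read_state()['ft_force'])
cv2.imwrite('pics/c5.png',cv2.resize(cv2.imread('pics/s5.png')[150:270,270:390],(600,600),interpolation=cv2.INTER_CUBIC))
E
```

```text
[0.23436511 0.94947626 0.0037727 ]
```

View pics/c5.png

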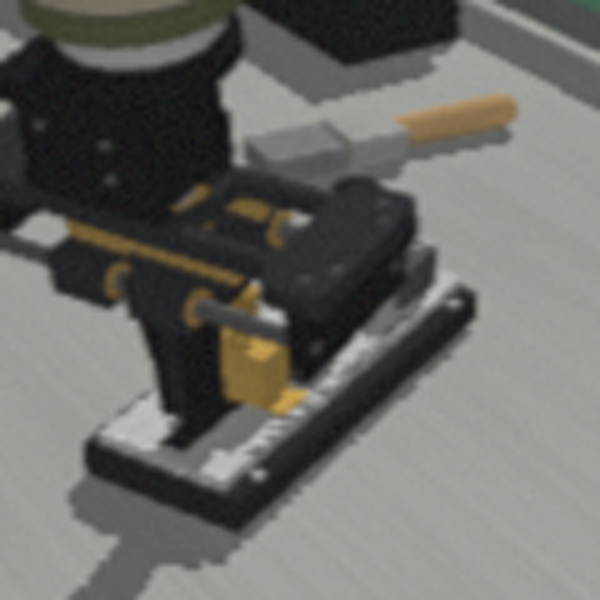

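The fingers are behind the jaw at (190,400) in the crop and the bed there is clear. Next I'll slide the jaw up, stopping short of the core.

Request:
arm_command --xyz '[[0.0032,0.0014,0],[0.0064,0.0028,0],[0.0096,0.0043,0],[0.012,0.0053,0],[0.014,0.0062,0],[0.016,0.0071,0],[0.019,0.0085,0],[0.0225,0.01,0],[0.026,0.0116,0],[0.0295,0.0131,0],[0.033,0.0147,0],[0.0365,0.0163,0],[0.04,0.0178,0],[0.0435,0.0194,0],[0.047,0.0209,0],[0.0505,0.0225,0],[0.054,0.024,0],[0.0575,0.0256,0],[0.061,0.0272,0],[0.064,0.0285,0]]' --rot '[[0,0,0],[0,0,0],[0,0,0],[0,0,0],[0,0,0],[0,0,0],[0,0,0],[0,0,0],[0,0,0],[0,0,0],[0,0,0],[0,0,0],[0,0,0],[0,0,0],[0,0,0],[0,0,0],[0,0,0],[0,0,0],[0,0,0],[0,0,0]]'

```text
time: 16.02
ee_pos: [0.58, 0.0116, 0.036]
eef_rot: [0.976, 0.207, 0.068, -0.015]
ft_force: [-1.7, -1.4, -0.4]
width: 0.0004
grip_force: 1.1
```

```bash
python3 - <<'E'
from h import *
snap('side','s6'); s=r.read_state(); print(s['ft_force'],s['ee_pos'])
cv2.imwrite('pics/c6.png',cv2.resize(cv2.imread('pics/s6.png')[150:250,290:390],(600,600),interpolation=cv2.INTER_CUBIC))
E
```

```text
[-0.97315375 -1.22236101 -0.51902752] [0.58047904 0.01191563 0.03616237]
```

View pics/c6.png

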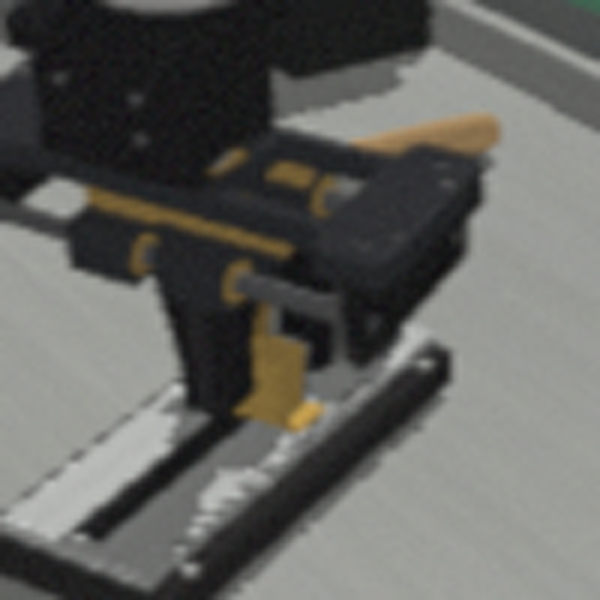

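The jaw is being pushed squarely at (275,380). The core stands ahead of it at (315,335) with a gap left to close. I'll continue slowly from here.

Request:
arm_command --xyz '[[0.0018,0.0008,0],[0.0037,0.0016,0],[0.0055,0.0024,0],[0.0073,0.0033,0],[0.0082,0.0037,0],[0.0082,0.0037,0]]' --rot '[[0,0,0],[0,0,0],[0,0,0],[0,0,0],[0,0,0],[0,0,0]]'

```text
time: 16.57
ee_pos: [0.5882, 0.0153, 0.0362]
eef_rot: [0.976, 0.207, 0.069, -0.015]
ft_force: [-0.7, -0.5, -0.2]
width: 0.0007
grip_force: 0.5
```

Request:
arm_command --xyz '[[0.0006,0.0003,0],[0.0012,0.0005,0],[0.0018,0.0008,0],[0.0018,0.0008,0]]' --rot '[[0,0,0],[0,0,0],[0,0,0],[0,0,0]]'

```text
time: 16.9
ee_pos: [0.5897, 0.016, 0.0361]
eef_rot: [0.976, 0.207, 0.069, -0.015]
ft_force: [-1.6, -0.2, -0.1]
width: 0.0006
grip_force: 0.8
```

Request:
arm_command --xyz '[[0.0005,0.0002,0],[0.0009,0.0004,0],[0.0009,0.0004,0]]' --rot '[[0,0,0],[0,0,0],[0,0,0]]'

```text
time: 17.15
ee_pos: [0.5906, 0.0164, 0.0361]
eef_rot: [0.976, 0.207, 0.069, -0.015]
ft_force: [-1.5, -0.9, -0.0]
width: 0.0004
grip_force: 0.9
```

TCP gauge x is about −7.8 mm, and I expect contact near −4 mm.

Request:
arm_command --xyz '[[0.0005,0.0002,0],[0.0009,0.0004,0],[0.0014,0.0006,0],[0.0014,0.0006,0]]' --rot '[[0,0,0],[0,0,0],[0,0,0],[0,0,0]]'

```text
time: 17.48
ee_pos: [0.5921, 0.017, 0.0361]
eef_rot: [0.976, 0.207, 0.069, -0.015]
ft_force: [-2.2, -0.7, -0.9]
width: 0.0009
grip_force: 0.8
```

Request:
arm_command --xyz '[[0.0005,0.0002,0],[0.0009,0.0004,0],[0.0009,0.0004,0]]' --rot '[[0,0,0],[0,0,0],[0,0,0]]'

```text
time: 17.73
ee_pos: [0.5929, 0.0174, 0.0361]
eef_rot: [0.976, 0.207, 0.069, -0.015]
ft_force: [-0.9, -0.2, 0.7]
width: 0.0005
grip_force: 0.8
```

Request:
arm_command --xyz '[[0.0004,0.0002,0],[0.0007,0.0003,0],[0.0007,0.0003,0]]' --rot '[[0,0,0],[0,0,0],[0,0,0]]'

```text
time: 17.98
ee_pos: [0.5936, 0.0176, 0.0361]
eef_rot: [0.976, 0.207, 0.069, -0.015]
ft_force: [-1.1, 0.1, 0.0]
width: 0.0005
grip_force: 0.9
```

Request:
arm_command --xyz '[[0.0004,0.0002,0],[0.0007,0.0003,0],[0.0007,0.0003,0]]' --rot '[[0,0,0],[0,0,0],[0,0,0]]'

```text
time: 18.23
ee_pos: [0.5943, 0.0179, 0.0361]
eef_rot: [0.976, 0.207, 0.069, -0.015]
ft_force: [-1.1, -0.3, 0.7]
width: 0.0004
grip_force: 0.9
```

Request:
arm_command --xyz '[[0.0004,0.0002,0],[0.0007,0.0003,0],[0.0007,0.0003,0]]' --rot '[[0,0,0],[0,0,0],[0,0,0]]'

```text
time: 18.48
ee_pos: [0.5945, 0.018, 0.0359]
eef_rot: [0.976, 0.207, 0.068, -0.014]
ft_force: [-5.5, -1.2, 1.2]
width: 0.0004
grip_force: 2.5
```

Request:
arm_command --xyz '[[0.0003,0.0001,0],[0.0005,0.0002,0],[0.0005,0.0002,0],[0.0005,0.0002,0]]' --rot '[[0,0,0],[0,0,0],[0,0,0],[0,0,0]]'

```text
time: 18.82
ee_pos: [0.5947, 0.018, 0.0358]
eef_rot: [0.976, 0.207, 0.068, -0.014]
ft_force: [-6.4, -2.2, 2.6]
width: 0.0003
grip_force: 3.4
```

Request:
arm_command --xyz '[[0.0002,0.0001,0],[0.0003,0.0001,0],[0.0003,0.0001,0],[0.0003,0.0001,0],[0.0003,0.0001,0],[0.0003,0.0001,0]]' --rot '[[0,0,0],[0,0,0],[0,0,0],[0,0,0],[0,0,0],[0,0,0]]'

```text
time: 19.32
ee_pos: [0.5947, 0.018, 0.0356]
eef_rot: [0.976, 0.207, 0.067, -0.014]
ft_force: [-7.6, -2.1, 3.3]
width: 0.0006
grip_force: 3.9
```

The push is about 8 N. I'll draw straight back and check that the jaw holds.

Request:
arm_command --xyz '[[-0.0005,-0.0002,0],[-0.001,-0.0004,0],[-0.002,-0.0009,0],[-0.005,-0.0022,0],[-0.012,-0.0053,0],[-0.025,-0.011,0],[-0.04,-0.0178,0.02],[-0.06,-0.0267,0.05],[-0.085,-0.038,0.085],[-0.11,-0.05,0.12],[-0.13,-0.07,0.15],[-0.14,-0.1,0.16],[-0.14,-0.13,0.16],[-0.14,-0.13,0.16]]' --rot '[[0,0,0],[0,0,0],[0,0,0],[0,0,0],[0,0,0],[0,0,0],[0,0,0],[0,0,0],[0,0,0],[0,0,0],[0,0,0],[0,0,0],[0,0,0],[0,0,0]]'

```text
time: 20.48
ee_pos: [0.455, -0.1179, 0.1974]
eef_rot: [0.976, 0.204, 0.07, -0.012]
ft_force: [-0.1, -0.5, -0.3]
width: 0.0001
grip_force: 0.0
```

```bash
python3 - <<'E'
from h import *
snap('side','s7'); snap('top','t7')
c=np.zeros((500,800,3),np.uint8); c[:,:500]=cv2.resize(cv2.imread('pics/s7.png')[170:250,290:370],(500,500),interpolation=cv2.INTER_CUBIC)
c[:500,500:]=cv2.resize(cv2.imread('pics/t7.png')[140:240,290:350],(300,500),interpolation=cv2.INTER_CUBIC)
cv2.imwrite('pics/c7.png',c)
E
```

```text
(no output)
```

View pics/c7.png

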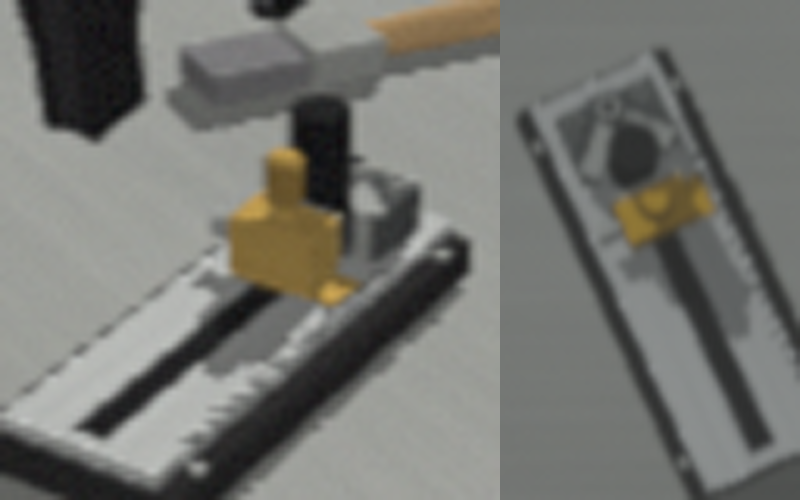

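The core stands upright at (322,160) in the side crop, and centred in the V at (635,152) in the top crop. The jaw at (660,210) is closed on it and everything else is in place, so I'm handing in.

```bash
python3 -c "
from bench import r
print(r.close_job())"
```

```text
the job is handed in; nothing more can be done
None
```

The tall core stands upright in the gauge, pressed into the V at about 8 N and left nipped by the brass jaw at a similar light push; the job was handed in at about 20.6 s, and no verdict came back.

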